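# Post the trace card pack into the returns box

## Task

Take the pack of trace cards out of its grey holder and post it, standing on its long edge, through the slot in the lid of the blue returns box, pushing it down past the spring rollers under the slot until it drops inside the box. The lid's setting differs from box to box by up to a centimetre and a half either way, so find the slot by feel against the red tabs behind it; feel and push gently, never harder than about 20 newtons on the box, and leave the other things on the table where they are.

Things in the scene. Friction and masses are not known exactly. Their poses are not given: they have to be found in the camera images.
- card_centre (a point): Centre of the blue, yellow and white pack of trace cards, a rigid block 56 mm high x 86 mm long x 10 mm thick, about 80 g, standing on its long edge in the grey holder. z up (its height), y along the 86 mm length, x through the 10 mm thickness. Grip it across the 10 mm thickness from above. It stands with up to 2 mm play on the holder's floor.
- card_holder: Fixed grey holder; origin at the centre of its underside on the table. Base 70 (x) x 110 (y) x 6 mm; two walls along y, 4 mm thick, 14 mm apart, their tops 22 mm above the table; the pack stands between them on the base, 6 mm above the table, so its top is 62 mm above the table.
- returns_box: Fixed blue returns box with a clear front (-x) wall, 116 (x) x 130 (y) mm, inner floor 5 mm above the table; origin at the centre of its underside on the table, z up. On it lies a flat aluminium lid, 154 (x) x 134 (y) mm, 4 mm thick, upper face 110 mm above the table, with four dark screw heads 5 mm high near its corners (63 mm in x, 55 mm in y from its middle).
- slot_nominal (a point): Point fixed to the BOX, on its middle, at the lid's upper face; axes as the box. The lid's one slot goes right through, 92 mm long along y (centred on y = 0), 12.5 mm wide along x. The lid is clamped at an unknown setting: the slot's real middle lies anywhere from x = -15 to +15 mm from this point, on this height.
- tab_top_nominal (a point): Point fixed to the BOX, 10 mm above slot_nominal: the height of two red tabs on the lid, 4 mm thick, along the slot's +x edge and flush with it (6.25 mm from the slot's middle), at y = 26 to 46 and -46 to -26 mm; open between. A pack held just over the lid and moved to +x stops on them; the slot's middle is then 1.25 mm back (-x) from the pack's middle.
- roller_level (a point): Point on the box's middle, 32 mm below the lid's upper face: axis height of two free rubber rollers (16 mm diameter, along y) under the slot, both sprung together, 5 mm apart. The pack meets them about 26 mm below the lid's face; 5 to 8 N parts them, its own weight does not. With its lower edge 35 mm or more below the lid's face it rolls through and falls.
- weight_1_mid (a point): Bystander, to be left alone: small cream calibration weight with a knob top, 30x30x32 mm; point at its centre.
- relay_2_mid (a point): Bystander, to be left alone: blue plug-in relay standing upright, 23x29x40 mm; point at its centre.
- fuse_box_mid (a point): Bystander, to be left alone: small cream cardboard box with a yellow label, 40x60x22 mm; point at its centre.
- solder_spool_mid (a point): Bystander, to be left alone: spool with blue flanges standing on end, 60x60x48 mm; point at its centre.
Mind the look-alikes: they are no part of the job. What is shaped like the returns_box but green is not meant. Of the things that look like the part that bears card_centre, the smaller one is meant.

How it is judged:
By the outcome, as a careful person would: the job done as asked, in the order asked, and still so for the second after the job is handed in, with the robot touching nothing.
It also fails if it takes over 48 s, if anything falls off the work surface, if the arm or the gripper's body presses on something with over 40 N, if the wrist force passes 120 N, or if a joint passes its speed limit or range.

## Robot

A 6-joint arm with a two-finger parallel gripper is mounted at the origin on a cart in front of the work surface, level with it; the furniture and walls round the work are solid. World frame = base frame: x ahead of the robot, y to its left, z up, the work surface at z = 0. Lengths are in m, angles in rad, forces in N, time in s.
With the tool pointing down it reaches from about 0.375 to 0.9 m from the base axis. Payload 3.1 kg.
Tool frame: the origin (TCP) lies on the centre line of the jaws, within the pads' length; the fingertips stand 8 mm ahead of it and the grasp point (between the pads) lies 11 mm behind it; z points along the fingers, y is the line along which they close (so a half turn about z gives the same grasp; the last joint's range is limited). The gripper opens to 87 mm and grips with 3 to 60 N. Pads are 19 mm wide; open, the fingers measure 117 mm over their backs; the gripper's body (75 mm by 190 mm) begins 51 mm behind the grasp point.
Start: joints at [-1.466, 0.527, 1.433, -0, 1.181, -0.178], TCP at [0.174, -0.6, 0.194] pointing down, gripper open.
Joint ranges: [-3.08, 3.08], [-0.75, 2.2], [0.22, 2.44], [-1.43, 4.57], [0, 2.65], [-2.85, 2.85]. Speed limits (rad/s): [2.79, 2.79, 3.14, 3.14, 3.14, 3.14].

## Interface

Orientations are given as a unit quaternion [x, y, z, w].
In Python, from rig import robot gives the robot as it stands. The module is installed in compiled form; this text tells all that it offers.
- The arm moves only by the tool send_rows, never from a script. Its argument "increments" is one flat list of numbers, 7 for each row, row after row: the turn, a rotation vector about the world's x, y, z in rad, then the shift along the world's x, y, z in cm, then the opening, from 0 (shut) to 1 (fully open). A call has 1 to 20 rows; each row shifts and turns the commanded pose from where the row before left it; what a row does not reach is not made up. A row lasts 1/12 s, in which the tool goes at most 41.7 mm and 7.16 degrees, less where a joint would pass 70% of its speed; a pose out of reach is approached as far as the arm can. A call is refused whole if a number of a shift passes 4.17 or a number of a turn 0.125, either way. A call with a gripper value outside its range is refused whole. The fingers move at their own pace and stop on an object; "newtons" is the grip in N (left out, the last holds). Time passes only in rows, so rows that do not move let the fingers close. It gives the time, the measured TCP pose, the force, the opening and the grip force at its end, in the units of the state.
- robot.get_obs(): the state, without advancing time (a new reading comes with each control period).
- robot.camera(name): name is "side" or "top"; returns a dict with "image" (480x640x3 uint8, red, green, blue), "range_z" (480x640 float32, m along the optical axis (not along the pixel's ray), 0 where there is no reading), "fx", "fy", "cx", "cy" (pixels), "R" (3x3) and "t" (3): a world point X has camera coordinates R X + t. Camera axes: x right, y down, z forward; pixel columns grow to the right and rows downward; lengths in m; the calibration is good to about 2 mm. A picture is of the moment at which its call begins.
- robot.hand_in(): hands the job in; it is judged then, once.
The state is a dict: "time": time; "q": joint angles; "joint_velocities": joint speeds; "joint_torque": joint torques, N m; "position": TCP position; "tool_rot": TCP orientation; "ft_force": force on the tool from outside, world axes, zero at the start; "moment": the same for the moment, N m; "grip_width": finger opening in m; "grip_force": force on a finger pad.
Only numpy, scipy, OpenCV 4.12 (cv2) and the standard library are available. Lean on these libraries where they do the work, as an engineer would, in place of code of your own. Each camera call takes 0.05 s, during which the arm holds its last target. There are 200 camera calls.

## Working session

There is one attempt and no reset: what is moved stays moved. The work goes in short steps, Python scripts to look and compute and a tool call to move; the robot and the scene stay as the last step left them, time stands still between calls to the robot, and variables do not carry over. Pictures are saved under pics/ and viewed, at most 10 in all, crops included, and the job is handed in when it is done.

Besides the shell and the picture viewer there is one more tool, called after "Request:" as name(argument=value, ...) on one line, values as JSON. send_rows: Moves the arm, as the interface text tells. Its arguments: {"type":"object","properties":{"increments":{"type":"array"},"newtons":{"type":"number"}},"required":["increments"]}

```bash
mkdir -p pics; cat > h.py <<'E'
import numpy as np, cv2
from rig import robot
def cam(n):
    c=robot.camera(n); z=c["range_z"]; v,u=np.mgrid[:480,:640]
    P=np.stack([(u-c["cx"])/c["fx"]*z,(v-c["cy"])/c["fy"]*z,z],-1)
    W=(P-c["t"])@c["R"]; W[z==0]=np.nan
    return c,W
def save(n,im,s=1): cv2.imwrite("pics/"+n,cv2.resize(im[...,::-1],None,fx=s,fy=s,interpolation=cv2.INTER_CUBIC))
E
python3 - <<'E'
from h import *
for n in ("top","side"):
    c,W=cam(n); save(n+"0.png",c["image"]); np.savez(n+"0.npz",im=c["image"],W=W)
    print(n,c["fx"],np.round(c["R"],2).tolist(),c["t"].round(3), "campos",(-c["R"].T@c["t"]).round(3))
o=robot.get_obs(); print(o["time"],o["position"],o["tool_rot"],o["grip_width"])
E
```

```text
top 487.75335786014614 [[-0.01, -1.0, 0.0], [-0.99, 0.01, -0.15], [0.15, -0.0, -0.99]] [-0.004  0.637  1.387] campos [ 0.423 -0.006  1.467]
side 482.9497064020774 [[1.0, -0.09, -0.01], [-0.05, -0.46, -0.88], [0.08, 0.88, -0.47]] [-0.622  0.127  1.08 ] campos [ 0.543 -0.948  0.612]
0.1 [ 0.17435627 -0.59946275  0.1928975 ] [ 9.90020734e-01  1.40918627e-01  3.67130455e-05 -9.40751392e-04] 0.08705627310374589
```

View pics/top0.png

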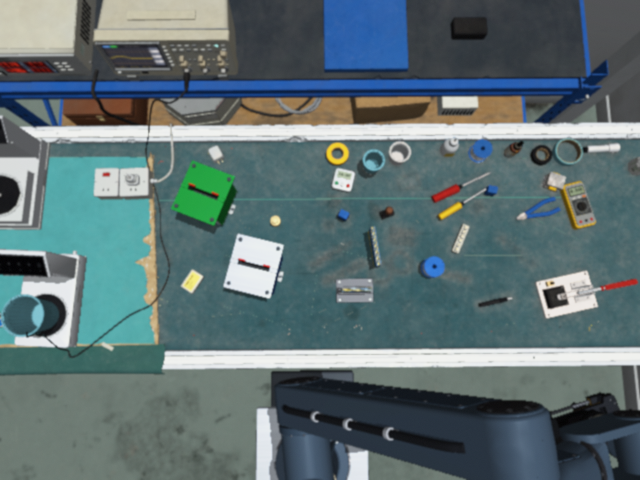

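View pics/side0.png

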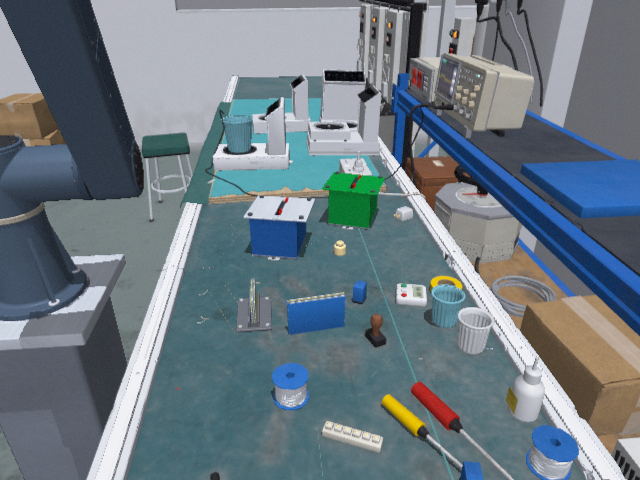

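```bash
python3 - <<'E'
from h import *
d=np.load("top0.npz"); im,W=d["im"],d["W"]
def rect(name,sl,z0,z1,extra=None):
    w=W[sl].reshape(-1,3); m=(w[:,2]>z0)&(w[:,2]<z1)
    if extra is not None: m&=extra(im[sl].reshape(-1,3).astype(int))
    p=w[m]; (c,s,a)=cv2.minAreaRect((p[:,:2]*1000).astype(np.float32))
    print(name,m.sum(),np.round(c,1),np.round(s,1),round(a,2),"z med",np.median(p[:,2]).round(4),"mean",p.mean(0).round(4))
    print("   corners",cv2.boxPoints((c,s,a)).round(0).tolist())
B=np.s_[225:305,215:290]
rect("lid",B,.10,.125)
rect("red",B,.10,.14,lambda c:(c[:,0]>120)&(c[:,1]<80)&(c[:,2]<80))
H=np.s_[270:310,328:382]
rect("holder",H,.0035,.03)
rect("walls+card",H,.018,.03)
rect("card",H,.05,.075)
rect("big card",np.s_[220:272,360:390],.03,.1)
print("table z",np.nanmedian(W[300:330,300:330,2]))
a=cv2.resize(im[222:312,215:395][...,::-1],None,fx=4.4,fy=4.4,interpolation=cv2.INTER_CUBIC)
cv2.imwrite("pics/crop1.png",a)
s=np.load("side0.npz")["im"]
cv2.imwrite("pics/crop2.png",cv2.resize(s[185:345,225:385][...,::-1],None,fx=3.7,fy=3.7,interpolation=cv2.INTER_CUBIC))
E
```

```text
lid 2485 [553.7 159.1] [134.2 154.7] 75.94 z med 0.1096 mean [0.5527 0.1593 0.1097]
   corners [[462.0, 113.0], [612.0, 75.0], [645.0, 205.0], [495.0, 243.0]]
red 5 [559.9 157. ] [77.4  0.6] 75.55 z med 0.1164 mean [0.5612 0.1628 0.1151]
   corners [[550.0, 120.0], [550.0, 119.0], [570.0, 194.0], [569.0, 195.0]]
holder 654 [ 489.2 -131. ] [158.6 115.9] 89.16 z med 0.0067 mean [ 0.4867 -0.1282  0.0085]
   corners [[430.0, -209.0], [546.0, -211.0], [548.0, -53.0], [432.0, -51.0]]
walls+card 68 [ 487.8 -129.4] [97.7 20.9] 89.54 z med 0.0225 mean [ 0.4875 -0.1356  0.0227]
   corners [[477.0, -178.0], [498.0, -178.0], [499.0, -81.0], [478.0, -80.0]]
card 106 [ 486.3 -131.6] [ 8.9 83.6] 0.04 z med 0.0608 mean [ 0.4866 -0.1288  0.0606]
   corners [[482.0, -90.0], [482.0, -173.0], [491.0, -173.0], [491.0, -90.0]]
big card 255 [ 610.7 -187.8] [112.9  14.2] 7.64 z med 0.0712 mean [ 0.6097 -0.1863  0.0659]
   corners [[554.0, -188.0], [556.0, -202.0], [668.0, -187.0], [666.0, -173.0]]
table z -0.0007097922224659472
```

View pics/crop1.png

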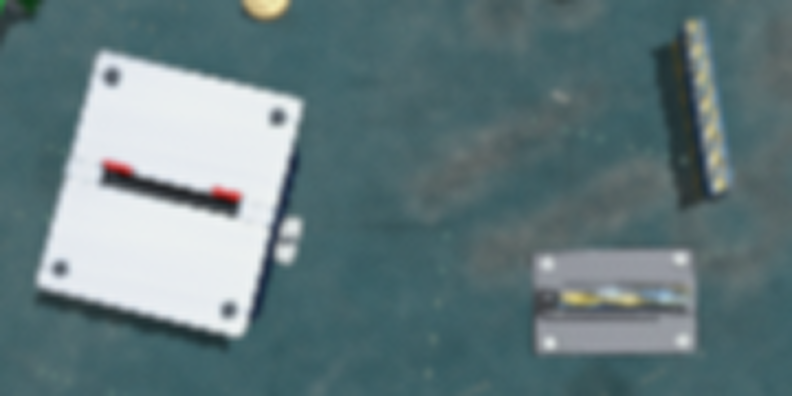

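View pics/crop2.png

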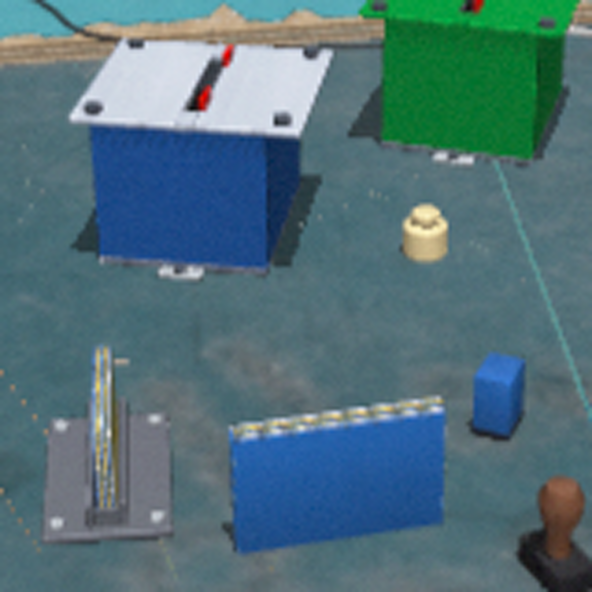

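Packs: in the grey holder at top (355,290), 86 mm long, top 61 mm; free-standing one at top (375,247) is 113 mm long. The smaller one, in the holder, is meant. Boxes: blue at top (255,265), green at (205,193). The blue one is meant, with tabs on the far (+x) side and yaw about -14°. The crops confirm both choices. Next I move above the pack.

Request:
send_rows(increments=[0,0,0.0805,1.95,2.93,0,0.5,0,0,0.0805,1.95,2.93,0,0.5,0,0,0.0805,1.95,2.93,0,0.5,0,0,0.0805,1.95,2.93,0,0.5,0,0,0.0805,1.95,2.93,0,0.5,0,0,0.0805,1.95,2.93,0,0.5,0,0,0.0805,1.95,2.93,0,0.5,0,0,0.0805,1.95,2.93,0,0.5,0,0,0.0805,1.95,2.93,0,0.5,0,0,0.0805,1.95,2.93,0,0.5,0,0,0.0805,1.95,2.93,0,0.5,0,0,0.0805,1.95,2.93,0,0.5,0,0,0.0805,1.95,2.93,0,0.5,0,0,0.0805,1.95,2.93,0,0.5,0,0,0.0805,1.95,2.93,0,0.5,0,0,0.0805,1.95,2.93,0,0.5,0,0,0,0,0,0,0.5,0,0,0,0,0,0,0.5], newtons=30)

```text
time: 1.6
position: [0.4867, -0.1297, 0.1934]
tool_rot: [0.706, 0.708, -0.0, -0.0]
ft_force: [-0.5, -1.0, 0.3]
grip_width: 0.0435
grip_force: 0.0
```

```bash
cat >> h.py <<'E'
from scipy.spatial.transform import Rotation as Ro
def st():
    o=robot.get_obs(); R=Ro.from_quat(o["tool_rot"]).as_matrix()
    a=np.degrees(np.arctan2(R[1,1],R[0,1]))
    print("t",round(o["time"],2),"p",(o["position"]*1000).round(1),"tooly yaw",a.round(2),"tilt",np.degrees(R[:2,2]).round(2),"F",o["ft_force"].round(2),"M",o["moment"].round(2),"grip",round(o["grip_width"]*1000,1),o["grip_force"].round(1),"q6",o["q"][5].round(2))
E
python3 - <<'E'
from h import *
st()
c,W=cam("side"); im=c["image"]
# card in side view: colours above z 25mm
sl=np.s_[270:335,235:275]; w=W[sl].reshape(-1,3)
m=(w[:,2]>.026)&(w[:,2]<.07); p=w[m]; print(m.sum(),p.min(0).round(4),p.max(0).round(4),np.percentile(p,[5,50,95],axis=0).round(4))
E
```

```text
Traceback (most recent call last):
  File "h.py", line 13, in st
    print("t",round(o["time"],2),"p",(o["position"]*1000).round(1),"tooly yaw",a.round(2),"tilt",np.degrees(R[:2,2]).round(2),"F",o["ft_force"].round(2),"M",o["moment"].round(2),"grip",round(o["grip_width"]*1000,1),o["grip_force"].round(1),"q6",o["q"][5].round(2))
                                                                                                                                                                                                                       ^^^^^^^^^^^^^^^^^^^^^
AttributeError: 'float' object has no attribute 'round'
```

```bash
sed -i 's/o\["grip_force"\].round(1)/round(float(o["grip_force"]),1)/' h.py
python3 - <<'E'
from h import *
st()
c,W=cam("side"); im=c["image"]
for z0,z1 in((.03,.045),(.045,.064)):
    sl=np.s_[265:335,235:275]; w=W[sl].reshape(-1,3)
    m=(w[:,2]>z0)&(w[:,2]<z1); p=w[m]; print(m.sum(),p.min(0).round(4),p.max(0).round(4),np.median(p,0).round(4))
    q=p-p.mean(0); print(np.degrees(np.polyfit(q[:,1],q[:,0],1)[0]))
save("side1.png",im[150:350,190:370],3)
E
```

```text
t 1.6 p [ 486.7 -129.7  193.4] tooly yaw 0.21 tilt [-0.05  0.  ] F [-0.49 -1.02  0.29] M [-0.1  -0.04  0.05] grip 43.5 0.0 q6 -0.49
39 [ 0.4826 -0.1776  0.03  ] [ 0.4924 -0.1308  0.0449] [ 0.4884 -0.1743  0.0393]
7.781660102208789
177 [ 0.4815 -0.1774  0.045 ] [ 0.4926 -0.0883  0.0638] [ 0.4875 -0.1412  0.061 ]
-0.5174481499187279
```

View pics/side1.png

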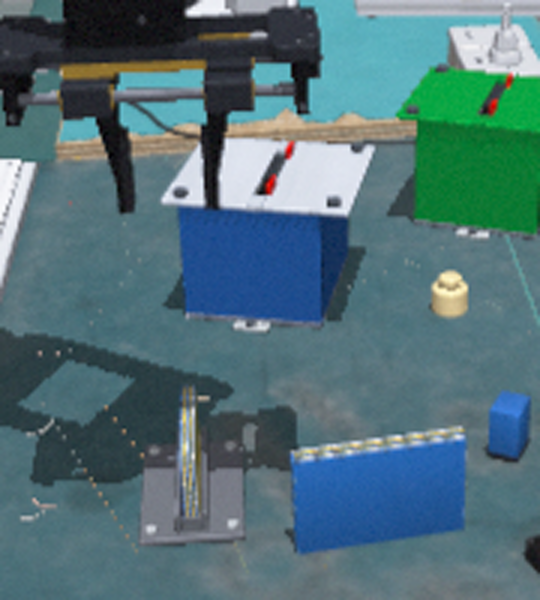

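The gripper, at (168,130) in the picture, is squarely over the pack at (190,450). I correct y by 2 mm, go down and grip.

Request:
send_rows(increments=[0,0,0,0,-0.2,-3,0.5,0,0,0,0,0,-3,0.5,0,0,0,0,0,-3,0.5,0,0,0,0,0,-3,0.5,0,0,0,0,0,-1.84,0.5,0,0,0,0,0,0,0.5,0,0,0,0,0,0,0,0,0,0,0,0,0,0,0,0,0,0,0,0,0,0,0,0,0,0,0,0,0,0,0,0,0,0,0,0,0,0,0,0,0,0], newtons=30)

```text
time: 2.65
position: [0.487, -0.1336, 0.0562]
tool_rot: [0.707, 0.707, 0.0, 0.001]
ft_force: [0.2, 0.1, 0.4]
grip_width: 0.0113
grip_force: 0.0
```

```bash
python3 -c "
from h import *
st()"
```

```text
t 2.65 p [ 487.  -133.6   56.2] tooly yaw 0.01 tilt [ 0.09 -0.05] F [0.2  0.1  0.36] M [-0.01 -0.1  -0.01] grip 11.3 0.0 q6 -0.49
```

Request:
send_rows(increments=[0,0,0,0,0,0,0,0,0,0,0,0,0,0,0,0,0,0,0,0,0,0,0,0,0,0,1.5,0,0,0,0,0,0,3,0,0,0,0,0,0,3.5,0,0,0,0,0,0,3.5,0,0,0,0,0,0,2.5,0,0,0,0,0,0,0,0])

```text
time: 3.4
position: [0.4899, -0.135, 0.2006]
tool_rot: [0.707, 0.707, 0.002, 0.006]
ft_force: [0.3, -0.3, -0.3]
grip_width: 0.0004
grip_force: 0.0
```

```bash
python3 - <<'E'
from h import *
st(); st()
c,W=cam("side"); st()
p0=robot.get_obs()["position"]
# project expected card region
for X in ([.487,-.09,.18],[.487,-.175,.15]):
    x=c["R"]@np.array(X)+c["t"]; print((c["fx"]*x[:2]/x[2]+[c["cx"],c["cy"]]).round())
m=(abs(W[...,0]-.487)<.015)&(W[...,1]>-.2)&(W[...,1]<-.06)&(W[...,2]<.185)&(W[...,2]>.1); p=W[m]
print(m.sum(),p.min(0).round(4),p.max(0).round(4))
m&=(W[...,2]<.165); p=W[m]; print(m.sum(),p.min(0).round(4),p.max(0).round(4))
v,u=np.where(m); print(u.min(),u.max(),v.min(),v.max())
save("side2.png",c["image"][150:300,200:320],4)
E
```

```text
t 3.4 p [ 489.9 -135.   200.6] tooly yaw 0.02 tilt [ 0.59 -0.31] F [ 0.34 -0.3  -0.25] M [ 0.   -0.06  0.02] grip 0.4 0.0 q6 -0.49
t 3.4 p [ 489.9 -135.   200.6] tooly yaw 0.02 tilt [ 0.59 -0.31] F [ 0.34 -0.3  -0.25] M [ 0.   -0.06  0.02] grip 0.4 0.0 q6 -0.49
t 3.45 p [ 488.4 -134.2  198.2] tooly yaw 0.01 tilt [ 0.36 -0.19] F [ 0.07  0.03 -0.54] M [-0.01 -0.08  0.05] grip 0.0 0.0 q6 -0.49
[249. 228.]
[248. 263.]Traceback (most recent call last):
  File "<stdin>", line 9, in <module>
    return umr_minimum(a, axis, None, out, keepdims, initial, where)
ValueError: zero-size array to reduction operation minimum which has no identity
```

```bash
python3 - <<'E'
from h import *
c,W=cam("side"); st()
save("side2.png",c["image"][190:350,200:370],4)
sl=np.s_[265:335,235:275]; w=W[sl].reshape(-1,3)
m=(w[:,2]>.045)&(w[:,2]<.08); p=w[m]; print(m.sum(),p.min(0).round(4),p.max(0).round(4),np.median(p,0).round(4))
E
```

```text
t 3.5 p [ 486.8 -133.5  196.2] tooly yaw 0.01 tilt [ 0.12 -0.06] F [ 0.68 -0.08 -0.49] M [-0.01 -0.13 -0.03] grip 0.2 0.0 q6 -0.49
181 [ 0.4817 -0.177   0.045 ] [ 0.4922 -0.0884  0.0641] [ 0.4876 -0.1429  0.0611]
```

View pics/side2.png

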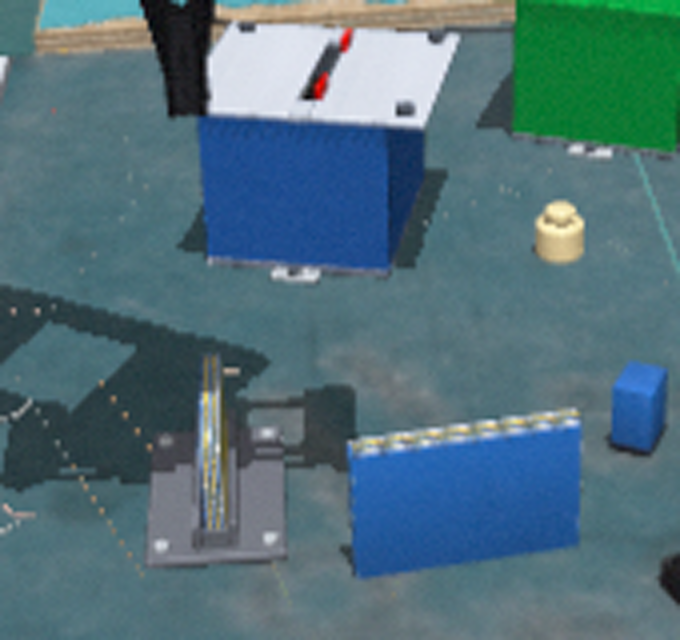

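The fingers closed to 0 and the pack at (212,450) still stands in its holder, so the grip slipped off. I'll go a bit deeper and confirm the grip force before lifting.

Request:
send_rows(increments=[0,0,0,0,0.1,0,0.4,0,0,0,0,0,0,0.4,0,0,0,0,0,0,0.4,0,0,0,0,0,0,0.4,0,0,0,0,0,0,0.4,0,0,0,0,0,-3,0.4,0,0,0,0,0,-3,0.4,0,0,0,0,0,-3,0.4,0,0,0,0,0,-3,0.4,0,0,0,0,0,-1.8,0.4,0,0,0,0,0,-0.56,0.4,0,0,0,0,0,0,0.4,0,0,0,0,0,0,0,0,0,0,0,0,0,0,0,0,0,0,0,0,0,0,0,0,0,0,0,0,0,0,0,0,0,0,0,0,0,0,0,0,0,0,0,0,0,0,0,0,0,0], newtons=30)

```text
validation failed for argument at $.in...
```

```bash
python3 -c "
from h import *
st()"
```

```text
t 3.5 p [ 486.8 -133.5  196.2] tooly yaw 0.01 tilt [ 0.12 -0.06] F [ 0.68 -0.08 -0.49] M [-0.01 -0.13 -0.03] grip 0.2 0.0 q6 -0.49
```

Request:
send_rows(increments=[0,0,0,0,0.1,0,0.4,0,0,0,0,0,0,0.4,0,0,0,0,0,0,0.4,0,0,0,0,0,0,0.4,0,0,0,0,0,0,0.4,0,0,0,0,0,-3,0.4,0,0,0,0,0,-3,0.4,0,0,0,0,0,-3,0.4,0,0,0,0,0,-3,0.4,0,0,0,0,0,-1.8,0.4,0,0,0,0,0,-0.56,0.4,0,0,0,0,0,0,0.4], newtons=30)

```text
time: 4.5
position: [0.4853, -0.1319, 0.0501]
tool_rot: [0.707, 0.707, -0.001, -0.002]
ft_force: [0.2, 0.6, 1.0]
grip_width: 0.0345
grip_force: 0.0
```

Request:
send_rows(increments=[0,0,0,0,0,0,0,0,0,0,0,0,0,0,0,0,0,0,0,0,0,0,0,0,0,0,0,0,0,0,0,0,0,0,0,0,0,0,0,0,0,0,0,0,0,0,0,0,0,0,0,0,0,0,0,0])

```text
time: 5.17
position: [0.4865, -0.1324, 0.0519]
tool_rot: [0.707, 0.707, 0.0, 0.0]
ft_force: [0.4, 0.1, 0.5]
grip_width: 0.001
grip_force: 0.0
```

```bash
python3 - <<'E'
from h import *
c,W=cam("side"); st()
save("side3.png",c["image"][220:350,190:330],5)
d=cam("top")[1]
m=(abs(W[...,0]-.487)<.03)&(W[...,1]>-.2)&(W[...,1]<-.06)&(W[...,2]<.08)&(W[...,2]>.03); print(W[m].min(0),W[m].max(0))
E
```

```text
t 5.22 p [ 486.5 -132.4   51.8] tooly yaw 0.0 tilt [ 0.01 -0.01] F [0.58 0.84 0.24] M [-0.05 -0.12 -0.01] grip 0.4 0.0 q6 -0.49
[ 0.48037782 -0.17792373  0.03007604] [ 0.49240083 -0.10160538  0.07988138]
```

View pics/side3.png

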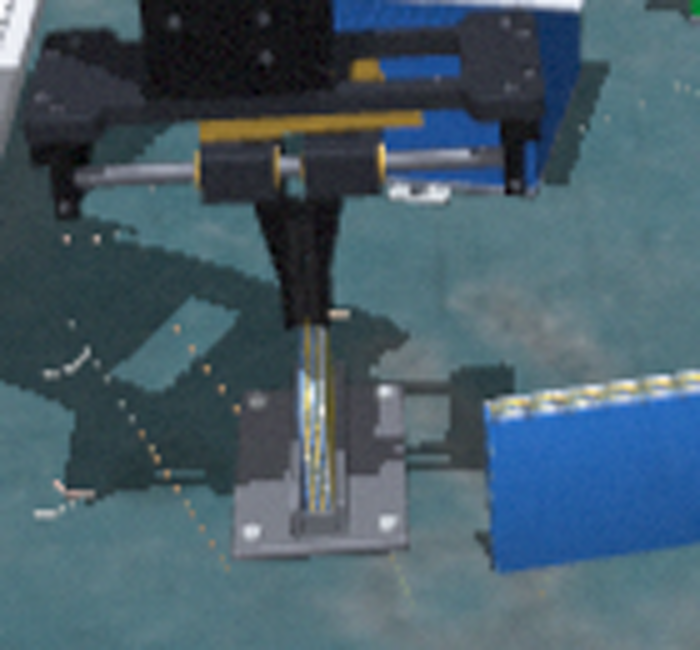

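```bash
python3 - <<'E'
from h import *
c,W=cam("side")
def pr(X):
    x=c["R"]@np.array(X)+c["t"]; p=c["fx"]*x[:2]/x[2]+[c["cx"],c["cy"]]; return p.round(1),((p-[190,220])*5).round()
for n,X in dict(tip=[.4865,-.1324,.044],tipnear=[.4865,-.142,.044],gp=[.4865,-.142,.063],topnear=[.487,-.1755,.062],topfar=[.487,-.0895,.062],botnear=[.487,-.1755,.006]).items(): print(n,*pr(X))
for r in range(277,302,2):
    print(r,[tuple((W[r,u]*1000).round().astype(int)) for u in (250,252,254)], c["image"][r,252])
E
```

```text
tip [252.5 296.8] [312. 384.]
tipnear [252.3 299.6] [312. 398.]
gp [251.7 291.8] [309. 359.]
topnear [251.6 302. ] [308. 410.]
topfar [252.6 277.9] [313. 289.]
botnear [253.5 325.1] [317. 526.]
277 [(np.int64(485), np.int64(-141), np.int64(97)), (np.int64(489), np.int64(-142), np.int64(98)), (np.int64(493), np.int64(-143), np.int64(98))] [36 34 37]
279 [(np.int64(485), np.int64(-143), np.int64(94)), (np.int64(489), np.int64(-143), np.int64(94)), (np.int64(493), np.int64(-142), np.int64(93))] [33 35 39]
281 [(np.int64(485), np.int64(-141), np.int64(88)), (np.int64(489), np.int64(-143), np.int64(89)), (np.int64(493), np.int64(-143), np.int64(89))] [38 38 41]
283 [(np.int64(485), np.int64(-142), np.int64(84)), (np.int64(488), np.int64(-139), np.int64(82)), (np.int64(492), np.int64(-143), np.int64(84))] [33 29 35]
285 [(np.int64(482), np.int64(-114), np.int64(61)), (np.int64(486), np.int64(-117), np.int64(62)), (np.int64(491), np.int64(-117), np.int64(62))] [55 67 85]
287 [(np.int64(483), np.int64(-123), np.int64(62)), (np.int64(487), np.int64(-123), np.int64(62)), (np.int64(491), np.int
[... 458 characters left out ...]
(np.int64(491), np.int64(-146), np.int64(63))] [ 88 104 119]
295 [(np.int64(483), np.int64(-149), np.int64(60)), (np.int64(487), np.int64(-152), np.int64(62)), (np.int64(491), np.int64(-150), np.int64(61))] [ 99 112 126]
297 [(np.int64(483), np.int64(-157), np.int64(61)), (np.int64(487), np.int64(-158), np.int64(61)), (np.int64(491), np.int64(-158), np.int64(61))] [196 216 235]
299 [(np.int64(484), np.int64(-163), np.int64(61)), (np.int64(488), np.int64(-165), np.int64(62)), (np.int64(492), np.int64(-167), np.int64(63))] [220 229 243]
301 [(np.int64(484), np.int64(-172), np.int64(62)), (np.int64(488), np.int64(-173), np.int64(62)), (np.int64(492), np.int64(-173), np.int64(62))] [158 174 193]
```

The camera puts the closed fingertips at z≈0.081 (picture row 325), against 0.044 expected from the reported TCP height. The tips are really about 37 mm higher than documented, and nothing was touched. I trust the camera and lower by that much with the jaws open.

Request:
send_rows(increments=[0,0,0,0,0,0,0.4,0,0,0,0,0,0,0.4,0,0,0,0,0,0,0.4,0,0,0,0,0,0,0.4,0,0,0,0,0,0,0.4,0,0,0,0,0,0,0.4,0,0,0,0,0,-0.9,0.4,0,0,0,0,0,-0.9,0.4,0,0,0,0,0,-0.7,0.4,0,0,0,0,0,0,0.4,0,0,0,0,0,0,0.4])

```text
time: 6.23
position: [0.4857, -0.132, 0.0258]
tool_rot: [0.707, 0.707, -0.0, -0.001]
ft_force: [0.2, 1.2, 0.4]
grip_width: 0.0344
grip_force: 0.0
```

```bash
cat >> h.py <<'E'
def tips():
    c,W=cam("side"); o=robot.get_obs(); p=o["position"]; im=c["image"].astype(int)
    m=(abs(W[...,0]-p[0])<.04)&(abs(W[...,1]-p[1])<.025)&(W[...,2]>p[2]-.02)&(W[...,2]<p[2]+.07)&(im.max(-1)<60)
    w=W[m]; lo=w[:,2].min(); b=w[w[:,2]<lo+.02]
    print("dark",m.sum(),"tip z",np.sort(w[:,2])[:8].round(4),"x",b[:,0].min().round(4),b[:,0].max().round(4),"y near",np.median(b[:,1]).round(4),"TCP",p.round(4))
    return c,W
E
python3 - <<'E'
from h import *
st(); tips()
E
```

```text
t 6.23 p [ 485.7 -132.    25.8] tooly yaw -0.0 tilt [-0.12  0.06] F [0.2  1.2  0.38] M [-0.06 -0.12  0.07] grip 34.4 0.0 q6 -0.49
dark 192 tip z [0.0529 0.0532 0.0533 0.0534 0.0538 0.0538 0.055  0.055 ] x 0.4597 0.5114 y near -0.1419 TCP [ 0.4861 -0.1322  0.0262]
```

Request:
send_rows(increments=[0,0,0,0,0,-0.5,0.4,0,0,0,0,0,-0.3,0.4,0,0,0,0,0,0,0,0,0,0,0,0,0,0,0,0,0,0,0,0,0,0,0,0,0,0,0,0,0,0,0,0,0,0,0,0,0,0,0,0,0,0,0,0,0,0,0,0,0], newtons=30)

```text
time: 7.03
position: [0.4865, -0.1324, 0.0189]
tool_rot: [0.707, 0.707, 0.0, 0.0]
ft_force: [-1.0, 0.4, 1.7]
grip_width: 0.0103
grip_force: 30.0
```

```bash
python3 - <<'E'
from h import *
st(); tips()
E
```

```text
t 7.03 p [ 486.5 -132.4   18.9] tooly yaw -0.0 tilt [ 0.02 -0.01] F [-1.03  0.39  1.66] M [-0.01 -0.11  0.03] grip 10.3 30.0 q6 -0.49
dark 189 tip z [0.046  0.0461 0.0464 0.0472 0.0473 0.0474 0.0479 0.0485] x 0.4731 0.5007 y near -0.1422 TCP [ 0.4866 -0.1324  0.0189]
```

Request:
send_rows(increments=[0,0,0,0,0,1,0,0,0,0,0,0,3,0,0,0,0,0,0,3.5,0,0,0,0,0,0,3.5,0,0,0,0,0,0,2.5,0,0,0,-0.02454,0.543,2.943,0,0,0,0,-0.02454,0.543,2.943,0,0,0,0,-0.02454,0.543,2.943,0,0,0,0,-0.02454,0.543,2.943,0,0,0,0,-0.02454,0.543,2.943,0,0,0,0,-0.02454,0.543,2.943,0,0,0,0,-0.02454,0.543,2.943,0,0,0,0,-0.02454,0.543,2.943,0,0,0,0,-0.02454,0.543,2.943,0,0,0,0,-0.02454,0.543,2.943,0,0,0,0,0,0,0,0,0,0,0,0,0,0,0,0,0,0,0,0,0,0,0])

```text
time: 8.58
position: [0.54, 0.1617, 0.1539]
tool_rot: [0.788, 0.616, -0.001, -0.0]
ft_force: [-0.1, 0.9, -0.1]
grip_width: 0.0103
grip_force: 30.0
```

```bash
python3 - <<'E'
from h import *
st(); c,W=cam("side"); st()
for b in [.04,.0]:
    pass
p=robot.get_obs()["position"]
m=(abs(W[...,0]-p[0])<.035)&(abs(W[...,1]-p[1])<.055)&(W[...,2]>.122)&(W[...,2]<p[2]+.06)
v,u=np.where(m); print(u.min(),u.max(),v.min(),v.max())
im=c["image"].astype(int); k=m&(im.max(-1)>75); w=W[k]; print(k.sum(),w.min(0).round(4),w.max(0).round(4))
dk=m&(im.max(-1)<60); print("tip",np.sort(W[dk][:,2])[:6].round(4))
save("side4.png",c["image"][130:280,190:370],4)
E
```

```text
t 8.58 p [540.  161.7 153.9] tooly yaw -14.01 tilt [-0.05 -0.03] F [-0.12  0.87 -0.08] M [-0.04 -0.05  0.02] grip 10.3 30.0 q6 0.34
t 8.63 p [540.2 161.2 153.9] tooly yaw -14.07 tilt [-0.04 -0.03] F [ 0.11  0.58 -1.01] M [-0.04 -0.07  0.01] grip 10.0 30.0 q6 0.34
266 280 166 201
263 [0.5258 0.1156 0.1399] [0.5568 0.2042 0.2115]
tip [0.1779 0.182  0.1836 0.1845 0.1857 0.1862]
```

View pics/side4.png

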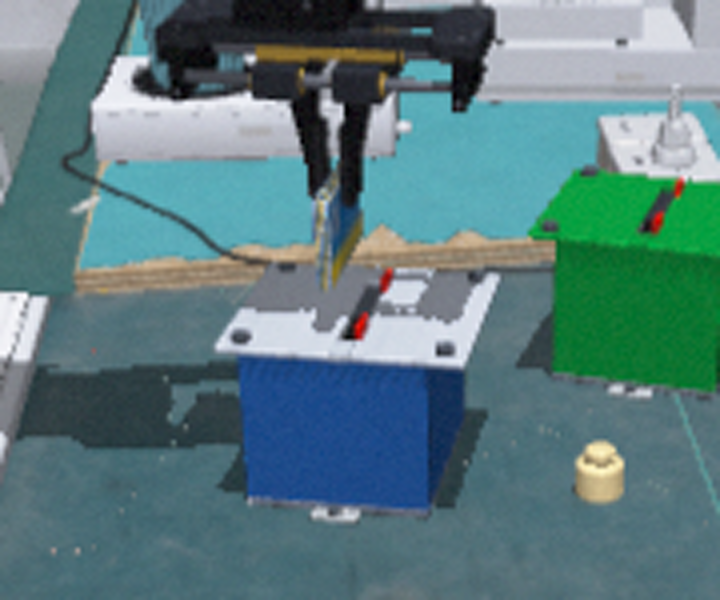

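The pack is held at (340,235), just clear of the lid on the robot's side of the slot, which lies at (372,300). I'll compare both along the slot in the same camera.

```bash
python3 - <<'E'
from h import *
V=np.array([.243,.970]);U=np.array([.970,-.243])
c,W=cam("side"); im=c["image"].astype(int); p=robot.get_obs()["position"]
v=W[...,:2]@V*1000; u=W[...,:2]@U*1000; z=W[...,2]
print("tcp u,v",p[:2]@U*1000,p[:2]@V*1000)
k=(abs(u-p[:2]@U*1000)<9)&(abs(v-288)<60)&(z>.135)&(z<.21)&(im.max(-1)>60)
print("card v",np.percentile(v[k],[0,2,50,98,100]).round(1),"u",np.percentile(u[k],[2,98]).round(1))
r=(im[...,0]>130)&(im[...,1]<70)&(im[...,2]<70)&(abs(v-289)<70)&(abs(u-500)<50)&(z>.1)
print("red",r.sum(),"v",np.sort(v[r]).round(1)[[0,1,-2,-1]],"u",np.percentile(u[r],[0,50,100]).round(1))
l=(z>.1)&(z<.118)&(abs(v-289)<80)&(abs(u-498)<85); pts=(W[l][:,:2]*1000).astype(np.float32); print("lid",[np.round(a,1) for a in cv2.minAreaRect(pts)], (cv2.minAreaRect(pts)[0])@U, cv2.minAreaRect(pts)[0]@V)
E
```

```text
tcp u,v 484.99775392477835 287.31911052385203
card v [239.4 241.4 259.9 329.6 332.7] u [480.6 491.1]
red 19 v [240.7 240.9 318.2 324.9] u [504.7 506.9 508.1]
lid [array([553.2, 158.8]), array([140.7, 155.1]), np.float64(75.8)] 497.99462182617185 288.49941857910153
```

Request:
send_rows(increments=[0,0,0,0.02,0.1,-1,0,0,0,0,0,0,-1,0,0,0,0,0,0,-0.4,0,0,0,0,0,0,-0.2,0,0,0,0,0.194,-0.049,0,0,0,0,0,0.194,-0.049,0,0,0,0,0,0.194,-0.049,0,0,0,0,0,0.194,-0.049,0,0,0,0,0,0.097,-0.024,0,0,0,0,0,0,0,0,0,0,0,0,0,0,0,0])

```text
time: 9.6
position: [0.5498, 0.1607, 0.1279]
tool_rot: [0.788, 0.615, 0.0, 0.0]
ft_force: [-0.1, -0.3, -0.2]
grip_width: 0.0103
grip_force: 30.0
```

```bash
cat >> h.py <<'E'
def uv():
    o=robot.get_obs(); p=o["position"]*1000; f=o["ft_force"]
    print("u,v,z",round(p[0]*.97-p[1]*.243,1),round(p[0]*.243+p[1]*.97,1),round(p[2],1),"Fu,Fv,Fz",round(f[0]*.97-f[1]*.243,1),round(f[0]*.243+f[1]*.97,1),round(f[2],1))
E
python3 -c "
from h import *
st(); uv()"
```

```text
t 9.6 p [549.8 160.7 127.9] tooly yaw -14.06 tilt [0.02 0.  ] F [-0.09 -0.32 -0.21] M [-0.01 -0.11  0.  ] grip 10.3 30.0 q6 0.33
u,v,z 494.2 289.5 127.9 Fu,Fv,Fz -0.0 -0.3 -0.2
```

Request:
send_rows(increments=[0,0,0,0.073,-0.122,0,0,0,0,0,0.097,-0.024,0,0,0,0,0,0.097,-0.024,0,0,0,0,0,0,0,0,0])

```text
time: 9.93
position: [0.5527, 0.159, 0.1278]
tool_rot: [0.788, 0.615, 0.0, 0.0]
ft_force: [-0.6, 0.7, -1.0]
grip_width: 0.01
grip_force: 30.0
```

Request:
send_rows(increments=[0,0,0,0.097,-0.024,0,0,0,0,0,0,0,0,0])

```text
time: 10.1
position: [0.5535, 0.1588, 0.1278]
tool_rot: [0.788, 0.615, 0.0, 0.0]
ft_force: [1.0, 0.5, -0.5]
grip_width: 0.01
grip_force: 30.0
```

Request:
send_rows(increments=[0,0,0,0.097,-0.024,0,0,0,0,0,0,0,0,0])

```text
time: 10.27
position: [0.5538, 0.1587, 0.1276]
tool_rot: [0.788, 0.615, -0.0, -0.0]
ft_force: [-0.3, 0.4, -0.6]
grip_width: 0.0099
grip_force: 30.0
```

```bash
python3 -c "
from h import *
st(); uv()"
```

```text
t 10.27 p [553.8 158.7 127.6] tooly yaw -14.07 tilt [-0.07  0.01] F [-0.31  0.36 -0.6 ] M [0.08 0.06 0.03] grip 9.9 30.0 q6 0.33
u,v,z 498.6 288.5 127.6 Fu,Fv,Fz -0.4 0.3 -0.6
```

Request:
send_rows(increments=[0,0,0,0.097,-0.024,0,0,0,0,0,0,0,0,0])

```text
time: 10.43
position: [0.5541, 0.1586, 0.1276]
tool_rot: [0.788, 0.615, -0.001, -0.001]
ft_force: [-1.7, 2.0, 0.0]
grip_width: 0.01
grip_force: 30.0
```

```bash
python3 -c "
from h import *
st(); uv()"
```

```text
t 10.43 p [554.1 158.6 127.6] tooly yaw -14.08 tilt [-0.15  0.03] F [-1.69  1.97  0.02] M [ 0.23  0.5  -0.1 ] grip 10.0 30.0 q6 0.33
u,v,z 498.9 288.5 127.6 Fu,Fv,Fz -2.1 1.5 0.0
```

Request:
send_rows(increments=[0,0,0,0.097,-0.024,0,0,0,0,0,0,0,0,0,0,0,0,0,0,0,0])

```text
time: 10.68
position: [0.5543, 0.1585, 0.1275]
tool_rot: [0.788, 0.615, -0.001, -0.001]
ft_force: [-3.7, 1.8, 2.3]
grip_width: 0.01
grip_force: 30.1
```

```bash
python3 -c "
from h import *
st(); uv()"
```

```text
t 10.68 p [554.3 158.5 127.5] tooly yaw -14.08 tilt [-0.22  0.04] F [-3.67  1.76  2.29] M [ 0.33  0.94 -0.11] grip 10.0 30.1 q6 0.33
u,v,z 499.2 288.5 127.5 Fu,Fv,Fz -4.0 0.8 2.3
```

Request:
send_rows(increments=[0,0,0,-0.2,0.05,0,0,0,0,0,-0.207,0.052,0,0,0,0,0,0,0,0,0,0,0,0,0,0,0,0])

```text
time: 11.02
position: [0.5534, 0.1589, 0.128]
tool_rot: [0.788, 0.615, 0.001, 0.001]
ft_force: [-0.9, -0.7, -1.2]
grip_width: 0.0097
grip_force: 30.0
```

```bash
python3 -c "
from h import *
st(); uv()"
```

```text
t 11.02 p [553.4 158.9 128. ] tooly yaw -14.04 tilt [ 0.16 -0.02] F [-0.95 -0.74 -1.17] M [-0.03 -0.11 -0.01] grip 9.7 30.0 q6 0.33
u,v,z 498.2 288.6 128.0 Fu,Fv,Fz -0.7 -0.9 -1.2
```

Request:
send_rows(increments=[0,0,0,0,0,0,0,0,0,0,0,0,0,0,0,0,0,0,0,0,0])

```text
time: 11.27
position: [0.5526, 0.159, 0.1278]
tool_rot: [0.788, 0.615, 0.0, 0.0]
ft_force: [-0.3, 0.1, -0.4]
grip_width: 0.01
grip_force: 30.0
```

```bash
python3 -c "
from h import *
st(); uv()"
```

```text
t 11.27 p [552.6 159.  127.8] tooly yaw -14.06 tilt [ 0.05 -0.01] F [-0.34  0.14 -0.37] M [-0.04 -0.1  -0.  ] grip 10.0 30.0 q6 0.33
u,v,z 497.4 288.5 127.8 Fu,Fv,Fz -0.4 0.1 -0.4
```

Request:
send_rows(increments=[0,0,0,0,0,-0.3,0,0,0,0,0,0,-0.3,0,0,0,0,0,0,-0.2,0,0,0,0,0,0,0,0,0,0,0,0,0,0,0])

```text
time: 11.68
position: [0.552, 0.1591, 0.1194]
tool_rot: [0.788, 0.615, -0.0, -0.0]
ft_force: [-0.1, -0.3, -0.4]
grip_width: 0.0103
grip_force: 30.0
```

```bash
python3 -c "
from h import *
st(); uv()"
```

```text
t 11.68 p [552.  159.1 119.4] tooly yaw -14.06 tilt [-0.03 -0.01] F [-0.11 -0.31 -0.45] M [-0.04 -0.09  0.05] grip 10.3 30.0 q6 0.33
u,v,z 496.8 288.4 119.4 Fu,Fv,Fz -0.0 -0.3 -0.4
```

Request:
send_rows(increments=[0,0,0,0.02,0,-0.4,0,0,0,0,0,0,-0.4,0,0,0,0,0,0,-0.4,0,0,0,0,0,0,0,0,0,0,0,0,0,0,0])

```text
time: 12.1
position: [0.5521, 0.1591, 0.1073]
tool_rot: [0.788, 0.615, -0.0, -0.0]
ft_force: [0.5, -1.1, -1.1]
grip_width: 0.01
grip_force: 30.0
```

```bash
python3 -c "
from h import *
st(); uv()"
```

```text
t 12.1 p [552.1 159.1 107.3] tooly yaw -14.06 tilt [-0.05 -0.01] F [ 0.52 -1.1  -1.06] M [ 0.   -0.11 -0.05] grip 10.0 30.0 q6 0.33
u,v,z 496.8 288.4 107.3 Fu,Fv,Fz 0.8 -0.9 -1.1
```

In the slot without force. Now down onto the rollers.

Request:
send_rows(increments=[0,0,0,0,0,-0.4,0,0,0,0,0,0,-0.3,0,0,0,0,0,0,-0.2,0,0,0,0,0,0,-0.2,0,0,0,0,0,0,0,0,0,0,0,0,0,0,0])

```text
time: 12.6
position: [0.5527, 0.159, 0.0969]
tool_rot: [0.788, 0.615, 0.0, 0.0]
ft_force: [0.8, -1.1, -0.3]
grip_width: 0.0101
grip_force: 30.0
```

Request:
send_rows(increments=[0,0,0,0,0,-0.2,0,0,0,0,0,0,0,0,0,0,0,0,0,0,0])

```text
time: 12.85
position: [0.5525, 0.1591, 0.095]
tool_rot: [0.788, 0.615, 0.0, 0.0]
ft_force: [-0.3, -1.3, 2.7]
grip_width: 0.0097
grip_force: 30.0
```

```bash
python3 -c "
from h import *
st(); uv()"
```

```text
t 12.85 p [552.5 159.1  95. ] tooly yaw -14.06 tilt [0.03 0.  ] F [-0.26 -1.28  2.74] M [-0.14 -0.06 -0.01] grip 9.7 30.0 q6 0.33
u,v,z 497.3 288.6 95.0 Fu,Fv,Fz 0.1 -1.3 2.7
```

Request:
send_rows(increments=[0,0,0,0,0,-0.2,0,0,0,0,0,0,-0.2,0,0,0,0,0,0,0,0,0,0,0,0,0,0,0])

```text
time: 13.18
position: [0.5519, 0.1592, 0.0901]
tool_rot: [0.788, 0.615, -0.0, -0.0]
ft_force: [0.4, -0.6, -1.2]
grip_width: 0.0101
grip_force: 30.0
```

Request:
send_rows(increments=[0,0,0,0,0,-0.2,0,0,0,0,0,0,0,0,0,0,0,0,0,0,0])

```text
time: 13.43
position: [0.5521, 0.1591, 0.0884]
tool_rot: [0.788, 0.615, -0.0, -0.0]
ft_force: [0.1, 0.0, -0.3]
grip_width: 0.0103
grip_force: 30.0
```

```bash
python3 -c "
from h import *
st(); uv()"
```

```text
t 13.43 p [552.1 159.1  88.4] tooly yaw -14.06 tilt [-0.04  0.  ] F [ 0.13  0.04 -0.25] M [-0.07 -0.15 -0.05] grip 10.3 30.0 q6 0.33
u,v,z 496.8 288.5 88.4 Fu,Fv,Fz 0.1 0.1 -0.3
```

Request:
send_rows(increments=[0,0,0,0,0,-0.15,0,0,0,0,0,0,-0.1,0,0,0,0,0,0,0,0,0,0,0,0,0,0,0])

```text
time: 13.77
position: [0.5522, 0.1591, 0.0861]
tool_rot: [0.788, 0.615, -0.0, -0.0]
ft_force: [0.0, -0.1, -0.7]
grip_width: 0.0099
grip_force: 30.0
```

```bash
python3 -c "
from h import *
st(); uv(); tips()"
```

```text
t 13.77 p [552.2 159.1  86.1] tooly yaw -14.06 tilt [-0.02  0.  ] F [ 0.04 -0.1  -0.67] M [-0.14 -0.14 -0.07] grip 9.9 30.0 q6 0.33
u,v,z 497.0 288.5 86.1 Fu,Fv,Fz 0.1 -0.1 -0.7
dark 127 tip z [0.1158 0.1161 0.1165 0.1168 0.1174 0.1181 0.1186 0.1189] x 0.5379 0.5659 y near 0.1498 TCP [0.5523 0.1591 0.0861]
```

Request:
send_rows(increments=[0,0,0,0,0,-0.1,0,0,0,0,0,0,0,0,0,0,0,0,0,0,0.4,0,0,0,0,0,0,0.4,0,0,0,0,0,0,0.4,0,0,0,0,0,0,0.4,0,0,0,0,0,0,0.4,0,0,0,0,0,0,0.4,0,0,0,0,0,0,0.4,0,0,0,0,0,0,0.4])

```text
time: 14.65
position: [0.5524, 0.1591, 0.0853]
tool_rot: [0.788, 0.615, 0.0, -0.0]
ft_force: [-0.4, 0.1, 0.3]
grip_width: 0.0345
grip_force: 0.0
```

Request:
send_rows(increments=[0,0,0,0,0,1,0.4,0,0,0,0,0,2.5,0.4,0,0,0,0,0,3.5,0.4,0,0,0,0,0,3.5,0.4,0,0,0,0,0,0,0.4,0,0,0,0,0,0,0.4])

```text
time: 15.15
position: [0.5542, 0.1594, 0.1934]
tool_rot: [0.788, 0.615, 0.003, 0.002]
ft_force: [-0.7, -0.2, -0.5]
grip_width: 0.0349
grip_force: 0.0
```

```bash
python3 - <<'E'
from h import *
st()
c,W=cam("side"); z=W[...,2]
V=np.array([.243,.970]);U=np.array([.970,-.243]); v=W[...,:2]@V*1000-288.5; u=W[...,:2]@U*1000-497
m=(abs(u)<20)&(abs(v)<50)&(z>.1225)&(z<.17); print("above lid pts",m.sum())
m=(abs(u)<4)&(abs(v)<40); print("slot z",np.percentile(z[m],[0,20,50,80,100]))
a=c["image"][150:300,220:340]; t,_=cam("top"); b=t["image"][215:315,205:300]
A=cv2.resize(a,(400,500),interpolation=3); B=cv2.resize(b,(400,421),interpolation=3); B=np.vstack([B,np.zeros((79,400,3),np.uint8)])
save("end.png",np.hstack([A,B]))
E
```

```text
t 15.15 p [554.2 159.4 193.4] tooly yaw -14.05 tilt [0.38 0.03] F [-0.67 -0.22 -0.46] M [-0.04 -0.09  0.01] grip 34.9 0.0 q6 0.33
above lid pts 0
slot z [0.30355009 0.34698617 0.4033622  0.45313383 0.48742794]
```

View pics/end.png

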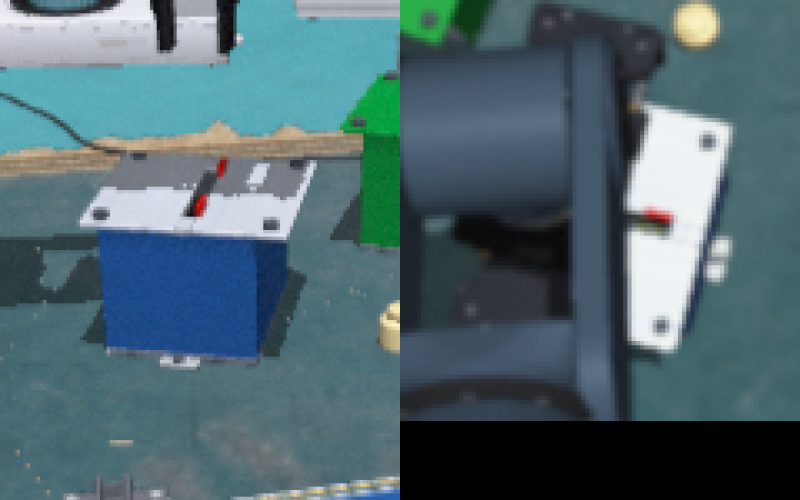

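The pack no longer stands above the lid. A yellowish strip shows in the slot at (655,228), so I'll move the arm aside and read how deep it lies.

Request:
send_rows(increments=[0,0,0,0,-3,0,0.4,0,0,0,0,-3,0,0.4,0,0,0,0,-3,0,0.4,0,0,0,0,-3,0,0.4,0,0,0,0,-3,0,0.4,0,0,0,0,-3,0,0.4,0,0,0,0,-3,0,0.4,0,0,0,0,-3,0,0.4,0,0,0,0,0,0,0.4,0,0,0,0,0,0,0.4])

```text
time: 16.08
position: [0.5511, -0.082, 0.1885]
tool_rot: [0.789, 0.614, -0.001, -0.002]
ft_force: [-0.5, 0.8, -0.1]
grip_width: 0.0348
grip_force: 0.0
```

```bash
python3 - <<'E'
from h import *
st()
V=np.array([.243,.970]);U=np.array([.970,-.243])
c,W=cam("top"); 
for s in np.arange(-40,41,10):
    xy=(U*(.497-.001)+V*(.2885+s/1000)); x=c["R"]@np.array([*xy,.11])+c["t"]; p=(c["fx"]*x[:2]/x[2]+[c["cx"],c["cy"]]).round().astype(int)
    print(s,p,[(int(W[p[1]+d,p[0],2]*1000),c["image"][p[1]+d,p[0]].tolist()) for d in(-1,0,1,2)])
E
```

```text
t 16.08 p [551.1 -82.  188.5] tooly yaw -14.25 tilt [-0.21  0.09] F [-0.49  0.82 -0.08] M [ 0.   -0.11 -0.06] grip 34.8 0.0 q6 -0.1
-40 [267 269] [(83, [57, 53, 48]), (61, [92, 106, 98]), (62, [131, 146, 140]), (83, [180, 189, 188])]
-30 [264 269] [(64, [72, 88, 85]), (61, [110, 126, 119]), (85, [168, 176, 173]), (110, [231, 234, 234])]
-20 [260 268] [(55, [66, 78, 83]), (62, [104, 116, 119]), (79, [165, 173, 173]), (108, [230, 234, 234])]
-10 [257 267] [(74, [66, 72, 68]), (60, [104, 109, 104]), (79, [156, 162, 160]), (107, [221, 227, 228])]
0 [253 266] [(76, [89, 96, 90]), (61, [132, 140, 127]), (80, [158, 165, 157]), (110, [208, 215, 216])]
10 [250 265] [(80, [58, 60, 55]), (62, [85, 90, 78]), (57, [126, 134, 130]), (104, [186, 194, 197])]
20 [246 264] [(78, [57, 60, 54]), (58, [86, 92, 81]), (61, [124, 132, 130]), (109, [184, 192, 197])]
30 [243 264] [(57, [83, 92, 83]), (61, [114, 124, 123]), (77, [169, 177, 180]), (109, [226, 232, 235])]
40 [239 263] [(69, [56, 61, 66]), (-1, [84, 90, 95]), (2, [160, 167, 174]), (111, [224, 231, 235])]
```

The pack's top is at z≈61 mm, which is the 5 mm floor plus its 56 mm height. It stands inside on the floor, below the rollers (axis at 78 mm).

```bash
python3 -c "
from h import *
print(robot.hand_in())"
```

```text
the job is handed in; nothing more can be done
None
```

The pack of trace cards went through the slot and stands on the floor of the blue returns box (its top measured about 61 mm above the table); no force reading passed 5 N, and the job was handed in at about 16 s.

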